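Load the fresh battery cassette into the data logger

TASK

Load the green battery cassette into the open battery bay of the data logger: tuck its long toe tongue under the retaining lip, push it back against the sprung contacts, then lower the other end until it drops in behind the heel lip and the springs hold it home, lying flat. Leave the spent red cassette where it is, don't disturb the other things on the bench, and let go when it is in.

Things in the scene. Friction and masses are not known exactly. Their poses are not given: they have to be found in the camera images.
- logger: fixed data logger: aluminium tray 216 (x) x 217 (y) x 24 mm with a black battery bay along its x axis and a green circuit board on its +y side (from y = +72 mm, reaching 25 mm above the tray top; the -y side ends at y = -62 mm). Origin on the underside below bay_seat. x points from the bay's toe end (lip and contacts, nearer the robot) to its heel end, z up.
- bay_seat (a point): point on the flat bay floor (the tray's top) where a cassette's origin lies when home; axes as the logger, and a homed cassette has the same axes. Cheeks 12 mm high at y = +-24.5 mm (about 2.5 mm play each side of a cassette) run from x = -84 to -52 and 48 to 75 mm only; between them the sides are open for the fingers.
- toe_lip (a point): middle of the lower edge of the fixed steel lip at the toe end: x = -84 mm from bay_seat, 11 mm above the bay floor. The lip is 3 mm thick and roofs a pocket 36 mm wide (y) reaching x = -111 mm. The toe tongue goes in with the cassette tilted toe-down by some 5 to 17 degrees.
- contacts (a point): middle of the sprung contact plate (black, brass contacts, 1 to 9 mm above the bay floor) in the toe pocket when free: its face is at x = -90 mm from bay_seat. It can be pushed 14 mm towards -x; it takes about 6 N to start it and 0.5 N more per mm. With a cassette home it is 2 mm in. This point does not move with the plate.
- heel_lip (a point): middle of the lower edge of the fixed steel heel lip: x = 70 mm from bay_seat, 8 mm above the bay floor, 4 mm thick; below it the heel wall stands at x = 75 mm. A flat cassette drops past this lip only while pushed 5 to 12 mm from home towards the toe end; let go, it springs back with its heel tongue under the lip, against the wall.
- fresh_cassette: white plastic battery cradle with two green cells in line and a green patch on each long side; body 136 (x) x 44 (y) x 34 mm, ribs to 41 mm; 0.3 to 0.4 kg, balanced near the middle. Origin: centre of the body's underside, z up. Fresh, to be loaded. Toe tongue (grey): x = -92 to -68 mm; heel tongue: x = 68 to 75 mm; both 30 mm wide, 6 mm thick, flush with the underside.
- fresh_cassette_toe (a point): middle of the bottom edge of the tip of the green cassette's toe tongue (x = -92 mm, y = 0, z = 0 in the cassette's frame)
- spent_cassette: white plastic battery cradle with two red cells in line and a red patch on each long side; body 136 (x) x 44 (y) x 34 mm, ribs to 41 mm; 0.3 to 0.4 kg, balanced near the middle. Origin: centre of the body's underside, z up. Same shape as the green one. Spent: leave it alone.
- cup: red drinking cup, 72 mm across, 100 mm tall; origin centre of the underside
- wash_bottle: white plastic bottle, 60 mm across, 150 mm tall; origin centre of the underside
- solder_reel: reel of solder with black flanges, 68 mm across, 50 mm tall, upright; origin centre of the underside
- end_plate: white plastic disc, 170 mm across, 6 mm thick, lying flat; origin centre of the underside
- screwdriver: yellow-handled screwdriver 170 mm long, lying along its x axis
Not all that is in view belongs to the job. What is shaped like the fresh_cassette but blue is not meant.

How it is judged (in metres and radians):
On the way:
1. the green cassette's toe tongue is tucked under the toe lip while its heel end is still raised (x of fresh_cassette_toe in the frame of bay_seat below -0.087 m and z of fresh_cassette_toe in the frame of bay_seat between -0.003 and 0.008 m and y of fresh_cassette_toe in the frame of bay_seat between -0.006 and 0.006 m and z of fresh_cassette in the frame of bay_seat above 0.007 m), for 0.1 s.
At the end, for the whole second after the job is handed in: The green cassette lies home in the bay: its origin within 3 mm along the bay, 4 mm across it and 2.5 mm in height of the seat point, toe tongue under the toe lip, tilted less than 0.03 rad, at rest and released; the red cassette within 15 mm of where it was (x of fresh_cassette in the frame of bay_seat between -0.003 and 0.003 m and y of fresh_cassette in the frame of bay_seat between -0.004 and 0.004 m and z of fresh_cassette in the frame of bay_seat between -0.003 and 0.0025 m and x of fresh_cassette_toe in the frame of bay_seat between -0.096 and -0.088 m and z of fresh_cassette_toe in the frame of bay_seat between -0.003 and 0.003 m and angle between fresh_cassette's own z axis and vertical below 0.03 rad and linear speed of fresh_cassette below 0.01 m/s and angular speed of fresh_cassette below 0.05 rad/s and distance of spent_cassette from where it was at the start of the episode below 0.015 m); the robot touches nothing.
It fails at once if the red cassette is moved more than 15 mm (distance of spent_cassette from where it was at the start of the episode above 0.015 m).
It fails at once if another thing on the bench is moved more than 20 mm (distance of any of cup, wash_bottle, solder_reel, end_plate, screwdriver from where it was at the start of the episode above 0.02 m).
It also fails if it takes over 51 s, if anything falls off the work surface, if the arm or the gripper's body presses on something with over 40 N, if the wrist force passes 120 N, or if a joint passes its speed limit or range.

ROBOT

A 6-joint arm with a two-finger parallel gripper is mounted at the origin on the work surface. World frame = base frame: x ahead of the robot, y to its left, z up, the work surface at z = 0. Lengths are in mm, angles in degrees, forces in N, time in s.
With the tool pointing down it reaches from about 350 to 850 mm from the base axis. Payload 8.1 kg.
Tool frame: the origin (TCP) lies between the finger pads; the fingertips stand 22 mm ahead of it and the grasp point (between the pads) lies 3 mm ahead of it; z points along the fingers, y is the line along which they close (so a half turn about z gives the same grasp; the last joint's range is limited). The gripper opens to 85 mm and grips with 20 to 120 N. Pads are 22 mm wide; open, the fingers measure 114 mm over their backs; the gripper's body (76 mm by 85 mm) begins 54 mm behind the grasp point. The pads swing forward as they close: fully open they stand 13 mm farther back than shut.
Start: joints at [70.737, 7.471, 85.268, -0, 87.261, -4.893], TCP at [148.885, 581.239, 253.292] pointing down, gripper open.
Joint ranges: [-169.43, 169.43], [-51.17, 129.36], [1.28, 143.12], [-76.62, 256.62], [0, 156.53], [-152.29, 152.29]. Speed limits (degrees/s): [136.94, 136.94, 159.86, 180, 180, 180].

INTERFACE

Orientations are given as [roll, pitch, yaw] about the fixed x, y, z axes, in that order (R = Rz(yaw) Ry(pitch) Rx(roll)).
In Python, from bench import sense, snapshot, calibration, hand_in gives the robot as it stands.
- The arm moves only by the shell command python3 -m crank 'ROWS' [FORCE]. ROWS is JSON, a list of rows, each a list of 5 numbers: the shift along the tool's x, y, z in cm, then the turn about the tool's z in rad, then the finger opening in cm, from 0 to 8.54. A call has 1 to 20 rows; each row is the pose to reach, as a shift and turn from the pose commanded when the call began, along the tool's axes at that moment; what a row does not reach only later rows make up. A row lasts 1/10 s, in which the tool goes at most 50 mm and 8.59 degrees, less where a joint would pass 70% of its speed; a pose out of reach is approached as far as the arm can. A call with a gripper value outside its range is refused whole. The fingers move at their own pace and stop on an object; FORCE is the grip in N (left out, the last holds). Time passes only in rows, so rows that repeat a pose let the fingers close. It gives the time, the measured TCP pose, the force, the opening and the grip force at its end, in the units of the state.
- sense(): the state, without advancing time (a new reading comes with each control period).
- snapshot(name): name is "scene" or "top" or "wrist"; returns (picture, depth): 384x512x3 uint8, red, green, blue; 384x512 float32, mm along the optical axis (not along the pixel's ray), 0 where there is no reading.
- calibration(name): a dict with "fovy" (degrees; the focal length in pixels is half the picture's height over the tangent of half this angle, whatever the lens; pixels are square), "cx", "cy" (the principal point, pixels), "rvec" (rotation vector, rad) and "tvec" (3), from world to camera coordinates, as OpenCV has them; the wrist camera has in their place "tool_from_camera" (4x4, takes a point from camera to tool coordinates, whose origin is the TCP and whose axes are the flange's). Camera axes: x right, y down, z forward; pixel columns grow to the right and rows downward; lengths in mm; the calibration is good to about 2 mm. The wrist camera is an equidistant fisheye: a pixel r from the principal point sees the ray r / f radians off the axis. A picture is of the moment at which its call begins: read the wrist's pose just before it. calibration takes no time and is no camera call.
- hand_in(): hands the job in; it is judged then, once.
The state is a dict: "time": time; "joint_pos": joint angles; "qd": joint speeds; "joint_efforts": joint torques, N m; "tool_pos": TCP position; "tcp_rot": TCP orientation; "ft_force": force on the tool from outside, world axes, zero at the start; "wrist_torque": the same for the moment, N m; "finger_gap": finger opening in mm; "grip_force": force on a finger pad.
Only numpy, scipy, OpenCV 4.12 (cv2) and the standard library are available. Lean on these libraries where they do the work, as an engineer would, in place of code of your own. Each camera call takes 0.05 s, during which the arm holds its last target. There are 200 camera calls.

## Working session

There is one attempt and no reset: what is moved stays moved. The work goes in short steps, Python scripts to look and compute and a shell command to move; the robot and the scene stay as the last step left them, time stands still between calls to the robot, and variables do not carry over. Pictures are saved under pics/ and viewed, at most 10 in all, crops included, and the job is handed in when it is done.

```bash
ls; mkdir -p pics; cat > h.py <<'E'
import numpy as np,cv2
from bench import sense,snapshot,calibration
from scipy.spatial.transform import Rotation as R
def cam(n):
    c=calibration(n); f=192/np.tan(np.radians(c["fovy"])/2); return c,f
def toworld(n,u,v,d):
    c,f=cam(n); u,v,d=map(lambda a:np.asarray(a,float),(u,v,d))
    p=np.stack([(u-c["cx"])/f*d,(v-c["cy"])/f*d,d],-1)
    Rm=cv2.Rodrigues(np.array(c["rvec"],float))[0]
    return (p-np.array(c["tvec"]).ravel())@Rm
def cloud(n,dep):
    v,u=np.mgrid[0:384,0:512]; return toworld(n,u,v,dep)
E
python3 - <<'E'
from h import *
s=sense();print(s)
for n in("scene","top"):
    p,d=snapshot(n);cv2.imwrite(f"pics/{n}.png",p[:,:,::-1]);np.savez(f"{n}.npz",p=p,d=d);print(calibration(n))
print(calibration("wrist"))
a=cv2.imread("pics/top.png");b=cv2.imread("pics/scene.png")
cv2.imwrite("pics/top_b.png",cv2.resize(a,(800,600),interpolation=cv2.INTER_CUBIC))
E
```

```text
pics
{'time': 0.0, 'joint_pos': array([ 7.07366462e+01,  7.51487917e+00,  8.53292496e+01,  1.30742609e-03,
        8.72650761e+01, -4.89039065e+00]), 'qd': array([-0.06350871, -0.00263702,  0.02274251, -0.00217389, -0.0354285 ,
        0.01535992]), 'joint_efforts': array([-1.84949422e-03, -5.69385910e+01, -5.00548232e+01, -4.96302473e-04,
        1.50071742e-02,  1.51762421e-06]), 'tool_pos': array([148.70847185, 580.73422192, 252.24710561]), 'tcp_rot': array([-1.79891304e+02, -1.06107517e-02,  1.65626963e+02]), 'ft_force': array([ 0.4232715 ,  0.07741201, -0.05154763]), 'wrist_torque': array([-0.03116858, -0.03094901,  0.04601171]), 'grip_force': 0.0, 'finger_gap': 85.37628114465716}
{'fovy': 53.366004195917995, 'cx': 254.8634156073981, 'cy': 186.06931021796782, 'rvec': array([ 1.16319702,  2.33923697, -1.01886871]), 'tvec': array([ 395.03377883, -187.79788019, 1199.52084491])}
{'fovy': 45.4781589933711, 'cx': 257.2598041918934, 'cy': 193.04388141454643, 'rvec': array([ 2.20883111, -2.15296   ,  0.11109282]), 'tvec': array([-151.68670749,  491.55779294, 1428.21100377])}
{'fovy': 65.70646984690485, 'cx': 257.62284645772576, 'cy': 188.4906131037375, 'tool_from_camera': array([[ 6.26249807e-04, -9.65523773e-01, -2.60314139e-01,
         6.54091348e+01],
       [ 9.99999561e-01,  4.23325150e-04,  8.35602079e-04,
         4.19749806e-01],
       [-6.96596150e-04, -2.60314548e-01,  9.65523615e-01,
        -1.20000050e+02],
       [ 0.00000000e+00,  0.00000000e+00,  0.00000000e+00,
         1.00000000e+00]])}
```

View pics/top_b.png

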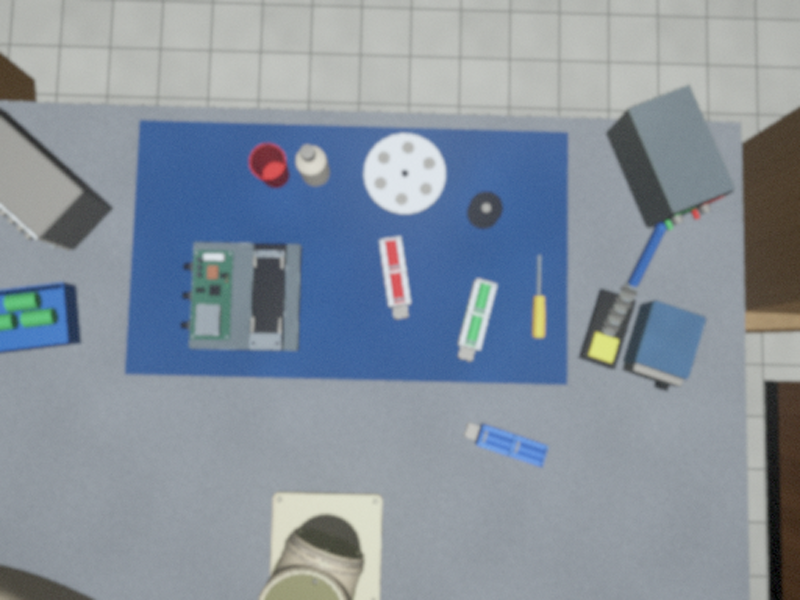

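View pics/scene.png

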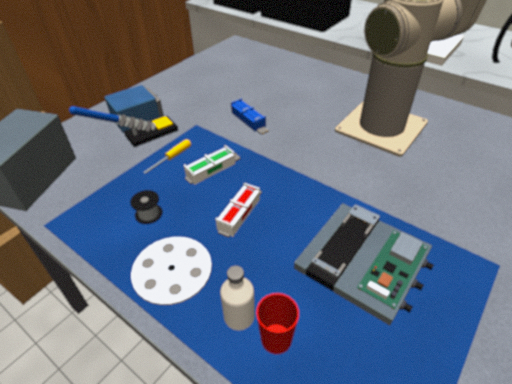

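The top view (800x600) shows these candidates:
- The green cassette is at (478,320), with its grey toe at (467,353).
- The red cassette (spent) is at (395,275).
- The blue look-alike is at (510,445).
- Loose green cells lie in a blue box at (20,310).
- The logger bay is at (268,297), with its toe end at the bottom.

I choose the white cradle with green cells at (478,320).

```bash
cat > m.py <<'E'
from h import *
z=np.load("top.npz");p,d=z["p"],z["d"];W=cloud("top",d)
k=1.5625
def box(u0,v0,u1,v1): 
    m=np.zeros((384,512),bool);m[int(v0/k):int(v1/k),int(u0/k):int(u1/k)]=1;return m
def rect(m,lo,hi,name):
    q=W[m&(W[...,2]>lo)&(W[...,2]<hi)]
    r=cv2.minAreaRect(q[:,:2].astype(np.float32));print(name,len(q),"c",np.round(r[0],1),"size",np.round(r[1],1),"ang",round(r[2],2),"z",np.round(np.percentile(q[:,2],[5,50,95]),1))
print("table z",np.median(W[box(420,340,440,370)][:,2]))
g=box(440,265,515,370)
rect(g,18,60,"green body+");rect(g,28,60,"green top")
rect(box(370,225,425,325),18,60,"red")
L=box(175,230,310,360)
rect(L,14,70,"logger")
rect(L&box(240,230,310,360),14,30,"logger plate")
hsv=cv2.cvtColor(p,cv2.COLOR_RGB2HSV)
m=box(245,250,292,350)&(hsv[...,2]<60)
rect(m,10,60,"black bay")
crop=cv2.resize(p[145:235,110:330,::-1],None,fx=3.6,fy=3.6,interpolation=cv2.INTER_CUBIC);cv2.imwrite("pics/c1.png",crop)
E
python3 m.py
```

```text
table z 2.8068524119265894
green body+ 635 c [ 471.9 -291. ] size [ 44.5 136.3] ang 76.46 z [31.8 38.6 45.5]
green top 622 c [ 472. -291.] size [ 44.4 136.2] ang 76.26 z [32.6 38.9 45.5]
red 611 c [ 545.1 -124.2] size [154.5  44.7] ang 9.62 z [32.2 39.  45.5]
logger 4810 c [498.4 188. ] size [216.3 237.9] ang 0.3 z [21.9 29.2 49.7]
logger plate 1939 c [498.8 130.6] size [216.8 125.3] ang 1.51 z [21.2 26.1 29.4]Traceback (most recent call last):
  File "m.py", line 18, in <module>
    rect(m,10,60,"black bay")
    ~~~~^^^^^^^^^^^^^^^^^^^^^
  File "m.py", line 8, in rect
    r=cv2.minAreaRect(q[:,:2].astype(np.float32));print(name,len(q),"c",np.round(r[0],1),"size",np.round(r[1],1),"ang",round(r[2],2),"z",np.round(np.percentile(q[:,2],[5,50,95]),1))
                                                                                                                                                  ~~~~~~~~~~~~~^^^^^^^^^^^^^^^^^^
    return _quantile_unchecked(
        a, q, axis, out, overwrite_input, method, keepdims, weights)
    return _ureduce(a,
                    func=_quantile_ureduce_func,
    ...<5 lines>...
                    overwrite_input=overwrite_input,
                    method=method)
    r = func(a, **kwargs)
    result = _quantile(arr,
                       quantiles=q,
    ...<2 lines>...
                       out=out,
                       weights=wgt)
    slices_having_nans = np.isnan(arr[-1, ...])
                                  ~~~^^^^^^^^^
IndexError: index -1 is out of bounds for axis 0 with size 0
```

```bash
sed -i '/black bay/d' m.py; python3 m.py >/dev/null; python3 -m crank '[[-42.3,-35.7,0,0,8.5],[-42.3,-35.7,0,0,8.5],[-42.3,-35.7,0,0,8.5],[-42.3,-35.7,0,0,8.5],[-42.3,-35.7,0,0,8.5],[-42.3,-35.7,0,0,8.5],[-42.3,-35.7,0,0,8.5],[-42.3,-35.7,0,0,8.5],[-42.3,-35.7,0,0,8.5],[-42.3,-35.7,0,0,8.5],[-42.3,-35.7,0,0,8.5],[-42.3,-35.7,0,0,8.5],[-42.3,-35.7,0,0,8.5],[-42.3,-35.7,0,0,8.5],[-42.3,-35.7,0,0,8.5]]'
cat >> h.py <<'E'
def wrist(name=None):
    s=sense();p,d=snapshot("wrist");c,_=cam("wrist")
    f=192/np.tan(np.radians(c["fovy"])/2)
    v,u=np.mgrid[0:384,0:512];x,y=(u-c["cx"]),(v-c["cy"]);r=np.hypot(x,y)+1e-9;t=r/f
    P=np.stack([np.tan(t)*x/r*d,np.tan(t)*y/r*d,d,np.ones_like(d)],-1)@c["tool_from_camera"].T
    W=P[...,:3]@R.from_euler("xyz",s["tcp_rot"],degrees=True).as_matrix().T+s["tool_pos"]
    if name: cv2.imwrite(f"pics/{name}.png",cv2.resize(p[:,:,::-1],(768,576),interpolation=cv2.INTER_CUBIC))
    np.savez("wrist.npz",p=p,d=d,W=W); return s,p,d,W
E
python3 - <<'E'
from h import *
s,p,d,W=wrist("w1");print(s["tool_pos"],s["tcp_rot"],s["time"])
E
```

```text
time: 1.6
tool_pos: [469.4, 131.6, 253.1]
tcp_rot: [180.0, -0.0, 165.7]
ft_force: [-0.3, -0.8, 0.2]
finger_gap: 85.3
grip_force: 0.0
[469.36354945 131.59508949 253.13150071] [ 1.79992544e+02 -2.76017236e-02  1.65733359e+02] 1.6
```

View pics/w1.png

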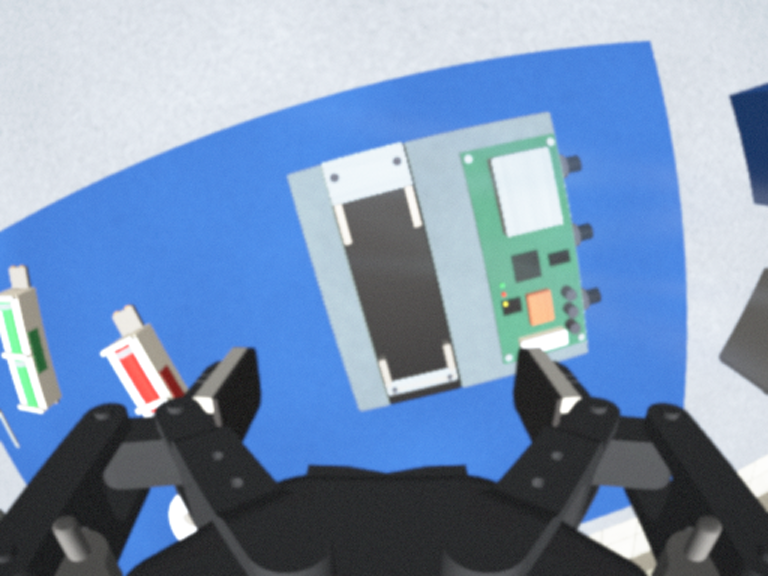

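View pics/c1.png

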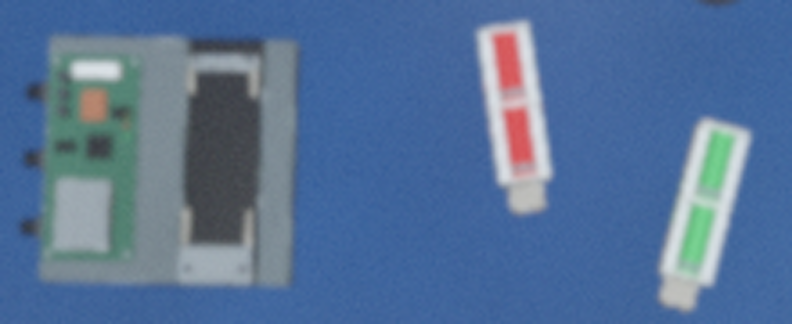

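The wrist view w1 (768x576) shows the toe lip edge from (335,206) to (413,187), the heel lip strip near (422,380), and the bay between them. Crop c1 confirms the green cassette with its grey toe at lower left (680,293).

```bash
cat > m2.py <<'E'
from h import *
z=np.load("wrist.npz");p,d,W=z["p"],z["d"],z["W"]
hsv=cv2.cvtColor(p,cv2.COLOR_RGB2HSV)
m=np.zeros((384,512),np.uint8)
cv2.fillPoly(m,[(np.array([[318,195],[420,175],[470,372],[380,400]])/1.5).astype(int)],1)
b=(m>0)&(hsv[...,2]<110)&(d>0)
q=W[b];print("bay z",np.percentile(q[:,2],[5,50,95]))
r=cv2.minAreaRect(q[:,:2].astype(np.float32));print("black",r)
# tray outer: region polygon
m[:]=0;cv2.fillPoly(m,[(np.array([[270,165],[560,95],[610,360],[350,430]])/1.5).astype(int)],1)
# grey left strip edge & right: tray at z 15..30, exclude knobs
q=W[(m>0)&(W[...,2]>12)&(W[...,2]<60)&(d>0)]
yaw=np.radians(0)
for dg in np.arange(-3,4,1.0):
    a=np.radians(dg);X=q[:,0]*np.cos(a)+q[:,1]*np.sin(a);Y=-q[:,0]*np.sin(a)+q[:,1]*np.cos(a)
    print(dg,np.round(np.percentile(X,[.2,1,99,99.8]),1),np.round(np.percentile(Y,[.2,1,]),1), [round(np.percentile(v,99.7)-np.percentile(v,.3),1) for v in (X,Y)])
# individual pixel probes
for n,(u,v) in dict(lipL=(337,207),lipR=(411,189),heelL=(392,383),heelR=(452,369),trayToeL=(290,176),trayHeelL=(360,409),floor=(390,290),chkL=(344,225),chkR=(414,205),chkHL=(385,370),chkHR=(448,355),plateTL=(323,164),plateTR=(404,144)).items():
    print(n,np.round(np.median(W[int(v/1.5)-1:int(v/1.5)+2,int(u/1.5)-1:int(u/1.5)+2].reshape(-1,3),0),1))
q=W[(W[...,2]>-10)&(W[...,2]<12)&(d>0)];print("table",np.median(q[:,2]))
cv2.imwrite("pics/w1z.png",cv2.resize(p[85:280,180:400,::-1],None,fx=3,fy=3,interpolation=cv2.INTER_CUBIC))
E
python3 m2.py
```

```text
bay z [24.20152386 25.39692135 26.6252579 ]
black ((504.83636474609375, 132.88796997070312), (154.8215789794922, 64.19647979736328), 0.4789154827594757)
-3.0 [378.4 382.2 594.1 598.8] [94.1 98. ] [np.float64(218.7), np.float64(229.7)]
-2.0 [383.1 386.3 596.9 601.1] [86.8 90.1] [np.float64(216.5), np.float64(228.6)]
-1.0 [387.6 390.1 599.9 603.5] [79.4 81.9] [np.float64(214.8), np.float64(227.6)]
0.0 [391.6 393.3 602.9 605.8] [71.4 73.5] [np.float64(213.5), np.float64(227.0)]
1.0 [394.6 396.3 605.8 608.6] [62.7 64.9] [np.float64(213.4), np.float64(227.2)]
2.0 [396.6 399.1 608.5 611.9] [53.2 56.2] [np.float64(214.2), np.float64(227.7)]
3.0 [398.3 401.3 610.9 615.6] [43.5 47. ] [np.float64(215.9), np.float64(228.3)]
lipL [427.  103.7  37.2]
lipR [427.9 161.9  37.3]
heelL [578.9 109.   37.4]
heelR [580.4 160.7  37.4]
trayToeL [393.8  73.   24.8]
trayHeelL [605.   73.3  24.2]
floor [503.  126.8  25.6]
chkL [441.7 105.7  37.1]
chkR [439.4 161.4  37.3]
chkHL [565.6 105.9  36.8]
chkHR [565.2 159.7  37.2]
plateTL [392.5 101.4  38.9]
plateTR [393.  165.3  24. ]
table 0.6711495679327868
```

View pics/w1z.png

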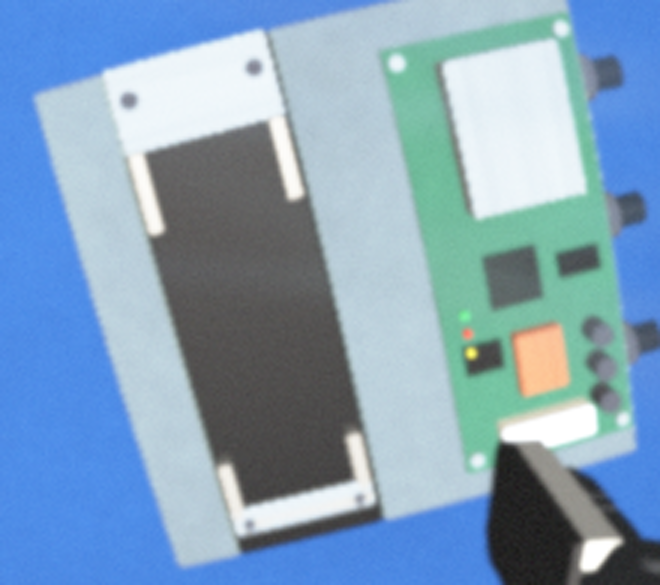

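The tray, lips and cheeks agree with the stated sizes: the black bay measures 154.8 mm against 154. That gives bay_seat at about (512,133,24.5), yaw about 0.5°. Next I go over the green cassette.

```bash
python3 -m crank '[[-13.7,-40.7,0,0,8.5],[-13.7,-40.7,0,0,8.5],[-13.7,-40.7,0,0,8.5],[-13.7,-40.7,0,0,8.5],[-13.7,-40.7,0,0,8.5],[-13.7,-40.7,0,0,8.5],[-13.7,-40.7,0,0,8.5],[-13.7,-40.7,0,0,8.5],[-13.7,-40.7,0,0,8.5],[-13.7,-40.7,0,0,8.5],[-13.7,-40.7,0,0,8.5]]'
cat > m3.py <<'E'
from h import *
s,p,d,W=wrist("w2")
P=(W-s["tool_pos"])
near=(d>0)&(np.hypot(W[...,0]-472,W[...,1]+291)<100)&(W[...,2]>26)&(W[...,2]<50)
n,l,st,_=cv2.connectedComponentsWithStats(near.astype(np.uint8));i=1+np.argmax(st[1:,4])
q=W[l==i];r=cv2.minAreaRect(q[:,:2].astype(np.float32));print(r,np.percentile(q[:,2],[5,50,95]),s["tool_pos"],s["tcp_rot"])
E
python3 m3.py
```

```text
time: 2.75
tool_pos: [502.0, -297.2, 253.0]
tcp_rot: [180.0, -0.0, 165.6]
ft_force: [0.2, 0.3, -0.9]
finger_gap: 85.0
grip_force: 0.0
((472.4772644042969, -291.27435302734375), (44.766845703125, 136.25027465820312), 76.23493194580078) [34.44117073 37.24076556 42.2577613 ] [ 501.98348097 -297.237455    252.99928911] [ 1.79963457e+02 -3.16971098e-02  1.65641262e+02]
```

```bash
python3 -m crank '[[0,-0.13,5,-0.01,8.5],[0,-0.13,10,-0.01,8.5],[0,-0.13,15,-0.01,8.5],[0,-0.13,19,-0.01,8.5],[0,-0.13,22.5,-0.01,8.5],[0,-0.13,22.5,-0.01,8.5],[0,-0.13,22.5,-0.01,3.5],[0,-0.13,22.5,-0.01,3.5],[0,-0.13,22.5,-0.01,3.5],[0,-0.13,22.5,-0.01,3.5],[0,-0.13,22.5,-0.01,3.5],[0,-0.13,22.5,-0.01,3.5],[0,-0.13,22.5,-0.01,3.5]]' 20
```

```text
time: 4.1
tool_pos: [503.5, -300.1, 31.5]
tcp_rot: [-179.9, 0.3, 166.2]
ft_force: [-0.3, 2.6, 7.6]
finger_gap: 43.8
grip_force: 21.8
```

```bash
python3 -c "
from h import *
s=sense();print(s['tool_pos'],s['ft_force'])"
python3 -m crank '[[0,0,-3,0,3.5],[0,0,-7,0,3.5],[0,0,-11,0,3.5],[0,0,-15,0,3.5],[0,0,-15,0,3.5],[0,0,-15,0,3.5]]'
python3 - <<'E'
from h import *
s,p,d,W=wrist("w3");print(s["tool_pos"],s["tcp_rot"],s["ft_force"],s["wrist_torque"])
E
```

```text
[ 503.49289416 -300.12182009   31.50271802] [-0.27415715  2.57548361  7.63129196]
time: 4.7
tool_pos: [502.3, -299.8, 180.5]
tcp_rot: [-179.9, 0.2, 166.2]
ft_force: [0.1, -0.4, -3.9]
finger_gap: 43.7
grip_force: 21.8
[ 502.30514438 -299.78854761  180.48529938] [-179.91083508    0.22047075  166.19518934] [ 0.1153106  -0.42650905 -3.86544234] [ 0.01267896 -0.08280109  0.01080253]
```

View pics/w3.png

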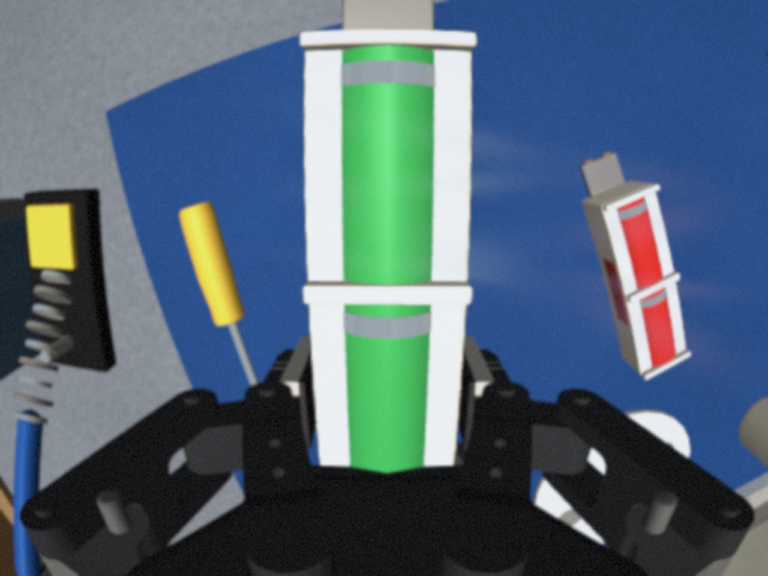

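w3 shows the green cassette held, with its toe at top (388,15) and ribs at rows 40 and 292. I measure its tilt from the rib depths.

```bash
cat > tilt.py <<'E'
from h import *
import sys
def tilt():
    s,p,d,W=wrist()
    c=calibration("wrist")
    T=(W-s["tool_pos"])@R.from_euler("xyz",s["tcp_rot"],degrees=True).as_matrix()
    m=(d>0)&(np.abs(T[...,1])<23)&(T[...,0]>-20)&(T[...,0]<150)&(T[...,2]<60)&(T[...,2]>-30)
    m[300:]=0
    hsv=cv2.cvtColor(p,cv2.COLOR_RGB2HSV)
    wm=m&(hsv[...,1]<40)&(hsv[...,2]>190)&(np.abs(T[...,1])>13)   # white body rails
    q=T[wm];k=np.polyfit(q[:,0],q[:,2],1)
    for _ in range(4):
        r=q[:,2]-np.polyval(k,q[:,0]);k=np.polyfit(q[np.abs(r)<4,0],q[np.abs(r)<4,2],1)
    g=m&(hsv[...,1]>100)&(np.abs(T[...,1])<3);gq=T[g]
    kg=np.polyfit(gq[:,0],gq[:,2],1)
    top=T[m&(hsv[...,2]>150)]
    print("rail tilt deg",np.degrees(np.arctan(k[0])),"cell tilt",np.degrees(np.arctan(kg[0])),"rail z at x=0",k[1],"x range",np.percentile(q[:,0],[1,99]),"ymid",np.median(q[:,1]),np.percentile(q[:,1],[2,98]),len(q))
    yc=[(x,round(np.percentile(v,2)/2+np.percentile(v,98)/2,1)) for x in (0,20,40,60,80) for v in [q[np.abs(q[:,0]-x)<10,1]] if len(v)>20]
    print("ymid by x",yc)
    print(s["tool_pos"],s["tcp_rot"],s["ft_force"],s["time"])
tilt()
E
python3 tilt.py
```

```text
rail tilt deg 0.4765089840253776 cell tilt 0.4656229002168804 rail z at x=0 -3.742800430508758 x range [-17.98619864  99.10396012] ymid 13.541887499137307 [-20.71334271  21.89244752] 11178
ymid by x [(0, np.float64(0.5)), (20, np.float64(0.6)), (40, np.float64(0.5)), (60, np.float64(0.6)), (80, np.float64(0.6))]
[ 501.26210481 -299.02897827  178.29842432] [-1.79996414e+02  1.83674119e-02  1.66193286e+02] [-0.15303211  0.25694644 -3.97474651] 4.75
```

```bash
python3 -m crank '[[24.5,38.5,4.8,-0.25,3.5],[24.5,38.5,4.8,-0.25,3.5],[24.5,38.5,4.8,-0.25,3.5],[24.5,38.5,4.8,-0.25,3.5],[24.5,38.5,4.8,-0.25,3.5],[24.5,38.5,4.8,-0.25,3.5],[24.5,38.5,4.8,-0.25,3.5],[24.5,38.5,4.8,-0.25,3.5],[24.5,38.5,4.8,-0.25,3.5],[24.5,38.5,4.8,-0.25,3.5],[24.5,38.5,4.8,-0.25,3.5],[24.5,38.5,4.8,-0.25,3.5],[24.5,38.5,4.8,-0.25,3.5]]'; python3 tilt.py
```

```text
time: 6.1
tool_pos: [355.6, 132.0, 129.9]
tcp_rot: [-180.0, -0.0, -179.6]
ft_force: [0.9, 0.3, -3.3]
finger_gap: 43.5
grip_force: 22.3
rail tilt deg 0.5624348757725115 cell tilt 0.512740789449181 rail z at x=0 -3.8123520648518507 x range [-18.18454076  98.99396933] ymid 13.405251051779974 [-20.90130233  21.73904478] 11167
ymid by x [(0, np.float64(0.4)), (20, np.float64(0.4)), (40, np.float64(0.4)), (60, np.float64(0.4)), (80, np.float64(0.4))]
[355.57492788 132.00971091 129.94052466] [-1.79964089e+02 -3.90589979e-02 -1.79572480e+02] [ 0.94236077  0.27928126 -3.31447934] 6.1
```

```bash
python3 -m crank '[[0,0,3.5,0,3.5],[0,0,5.5,0,3.5],[0,0,6.0,0,3.5],[0,0,6.3,0,3.5],[0,0,6.6,0,3.5],[0,0,6.9,0,3.5],[0,0,6.9,0,3.5],[0,0,6.9,0,3.5]]'; python3 tilt.py
```

```text
time: 6.95
tool_pos: [356.1, 133.3, 62.1]
tcp_rot: [180.0, 0.1, -179.5]
ft_force: [-2.7, -0.5, 1.0]
finger_gap: 43.6
grip_force: 23.7
rail tilt deg 11.36964199653802 cell tilt 11.34727294510126 rail z at x=0 -4.618943333653134 x range [-16.36527468 100.47396834] ymid 13.408476507377523 [-20.93166433  21.77747546] 10422
ymid by x [(0, np.float64(0.4)), (20, np.float64(0.4)), (40, np.float64(0.5)), (60, np.float64(0.4)), (80, np.float64(0.4))]
[356.09084007 133.26795383  62.13089446] [ 1.79987271e+02  9.18182032e-02 -1.79479257e+02] [-2.67432644 -0.4895618   0.96602872] 6.95
```

Tilt is 11.4° toe-down. I firm the grip, lift, and go above the bay.

```bash
python3 -m crank '[[0,0,0,0,3.5],[0,0,-4,0,3.5],[0,0,-7,0,3.5],[-5,-0.1,-7,0,3.5],[-10,-0.1,-7,0,3.5],[-15,-0.1,-7,0,3.5],[-19.5,-0.1,-7,0,3.5],[-19.5,-0.1,-7,0,3.5],[-19.5,-0.1,-5,0,3.5],[-19.5,-0.1,-3.5,0,3.5],[-19.5,-0.1,-3.5,0,3.5],[-19.5,-0.1,-3.5,0,3.5]]' 45; sed -i 's/^tilt()$/if len(sys.argv)<2: tilt()/' tilt.py; python3 tilt.py; python3 - <<'E'
from h import *
z=np.load("wrist.npz");p=z["p"];cv2.imwrite("pics/w4.png",cv2.resize(p[:,:,::-1],(768,576),interpolation=cv2.INTER_CUBIC))
E
```

```text
time: 8.2
tool_pos: [549.4, 134.1, 96.0]
tcp_rot: [-180.0, -0.1, -179.5]
ft_force: [-0.7, -0.3, -1.8]
finger_gap: 43.5
grip_force: 48.4
rail tilt deg 11.254822250556856 cell tilt 11.256262048985574 rail z at x=0 -4.430087382629125 x range [-16.45647569 100.22830947] ymid 13.42254181046413 [-20.85870851  21.73710448] 10325
ymid by x [(0, np.float64(0.4)), (20, np.float64(0.5)), (40, np.float64(0.5)), (60, np.float64(0.5)), (80, np.float64(0.4))]
[549.44896292 134.05354135  95.95382136] [-1.79991444e+02 -7.28052889e-02 -1.79458185e+02] [-0.72246484 -0.33628105 -1.82287891] 8.2
```

View pics/w4.png

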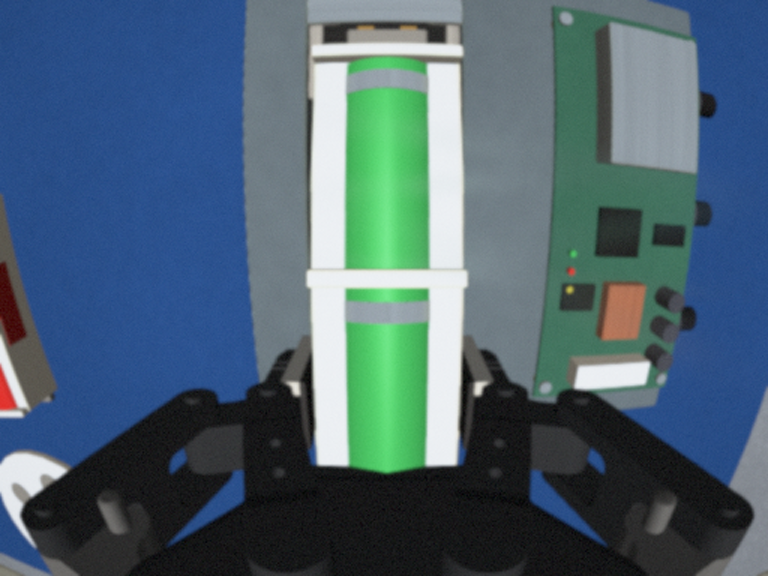

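w4 shows the tongue at (388,35) centred on the brass contacts at (365,30) and (410,30), and on the lip plate spanning 308–462. I do one numeric check of the lip before inserting.

```bash
python3 - <<'E'
from h import *
z=np.load("wrist.npz");p,W=z["p"],z["W"]
for r in (2,5,8,11,13,15,17): print(r,np.round(W[r,257],1),np.round(W[r,215],1),p[r,257])
m=(W[:,:,2]>34)&(W[:,:,2]<44);m[9:]=0;m[:,:190]=0;m[:,325:]=0
q=W[m];print("lip y",np.percentile(q[:,1],[1,99]),"z",np.median(q[:,2]),"xmax",np.percentile(q[:,0],[50,98]))
for rr in (24,26,28): print("tongue",np.round(W[rr,257],1))
E
```

```text
2 [416.8 132.8  39.3] [415.9 107.5  38.5] [153 161 172]
5 [418.5 132.8  38.6] [418.5 107.8  39.9] [146 157 165]
8 [421.2 132.9  40.4] [420.6 107.9  40.3] [150 161 169]
11 [422.9 132.9  39.4] [422.2 107.8  39. ] [149 162 169]
13 [423.7 132.9  38. ] [424.  108.   40.2] [132 140 144]
15 [420.8 132.8  25.3] [425.  107.9  39.4] [61 61 59]
17 [421.9 132.8  24.4] [425.5 107.6  36.9] [46 48 46]
lip y [102.01620891 162.23404188] z 39.37524986952123 xmax [417.80378281 420.84307556]
tongue [434.4 133.   49.6]
tongue [435.5 133.   48.9]
tongue [437.  133.   50.1]
```

```bash
python3 -m crank '[[0,-0.1,0.8,0,3.5],[0,-0.1,1.2,0,3.5],[0,-0.1,1.5,0,3.5],[0,-0.1,1.5,0,3.5],[0,-0.1,1.5,0,3.5]]' ; python3 -m crank '[[0.4,0,0,0,3.5],[0.8,0,0,0,3.5],[1.0,0,0,0,3.5],[1.0,0,0,0,3.5],[1.0,0,0,0,3.5]]'
```

```text
time: 8.75
tool_pos: [550.3, 133.0, 81.3]
tcp_rot: [-180.0, -0.0, -179.5]
ft_force: [0.5, -0.3, -3.0]
finger_gap: 43.2
grip_force: 48.6
time: 9.25
tool_pos: [540.4, 132.9, 81.4]
tcp_rot: [180.0, 0.0, -179.5]
ft_force: [0.3, -0.2, -2.5]
finger_gap: 43.0
grip_force: 48.6
```

```bash
python3 -m crank '[[0,0,0.1,0,3.5],[0,0,0.2,0,3.5],[0.3,0,0.2,0,3.5],[0.5,0,0.2,0,3.5],[0.5,0,0.2,0,3.5],[0.5,0,0.2,0,3.5]]' ; python3 -m crank '[[0.2,0,0,0,3.5],[0.4,0,0,0,3.5],[0.4,0,0,0,3.5],[0.4,0,0,0,3.5]]'
```

```text
time: 9.85
tool_pos: [536.7, 132.9, 80.1]
tcp_rot: [180.0, 0.2, -179.5]
ft_force: [5.6, -0.2, -4.8]
finger_gap: 43.0
grip_force: 48.5
time: 10.25
tool_pos: [533.6, 132.8, 80.7]
tcp_rot: [180.0, 0.3, -179.5]
ft_force: [8.4, -0.8, -2.6]
finger_gap: 43.4
grip_force: 48.7
```

Contact spring is felt (8 N) with the toe under the lip. Next I lower the heel in steps.

```bash
python3 -m crank '[[0,0,0.4,0,3.5],[0,0,0.8,0,3.5],[0,0,1.2,0,3.5],[0,0,1.2,0,3.5],[0,0,1.2,0,3.5]]' ; python3 tilt.py
```

```text
time: 10.75
tool_pos: [536.3, 133.1, 71.0]
tcp_rot: [179.9, 0.6, -179.5]
ft_force: [12.9, 0.6, 4.9]
finger_gap: 43.3
grip_force: 49.5
rail tilt deg 7.033113234038463 cell tilt 7.023728205115215 rail z at x=0 -4.484898668165648 x range [-17.17611609  99.9520594 ] ymid 13.354884048048486 [-20.9727529   21.60891893] 10648
ymid by x [(0, np.float64(0.4)), (20, np.float64(0.3)), (40, np.float64(0.3)), (60, np.float64(0.3)), (80, np.float64(0.3))]
[536.27356531 133.08491012  71.01868463] [ 179.94663825    0.62864863 -179.48617819] [12.86561769  0.60085447  4.92364828] 10.75
```

```bash
python3 -m crank '[[0.2,0,0.4,0,3.5],[0.2,0,0.8,0,3.5],[0.2,0,1.1,0,3.5],[0.2,0,1.1,0,3.5],[0.2,0,1.1,0,3.5]]' ; python3 tilt.py
```

```text
time: 11.3
tool_pos: [535.4, 133.2, 63.3]
tcp_rot: [179.9, 0.7, -179.5]
ft_force: [0.3, -2.7, 30.0]
finger_gap: 43.5
grip_force: 52.7
rail tilt deg 3.429591505927064 cell tilt 3.403641010835523 rail z at x=0 -4.7165796444195225 x range [-17.71369725  99.15897857] ymid 13.298089202429274 [-20.99022287  21.53253086] 10977
ymid by x [(0, np.float64(0.4)), (20, np.float64(0.3)), (40, np.float64(0.3)), (60, np.float64(0.2)), (80, np.float64(0.2))]
[535.43094906 133.18609755  63.3249257 ] [ 179.94707095    0.73876821 -179.48248947] [ 0.32825315 -2.71192966 29.98804685] 11.3
```

The heel tongue seems to be catching on the heel lip's top. I raise slightly, push further toe-wards, and lower again.

```bash
python3 -m crank '[[0,0,-0.4,0,3.5],[0.2,0,-0.6,0,3.5],[0.4,0,-0.6,0,3.5],[0.4,0,-0.6,0,3.5],[0.4,0,-0.6,0,3.5]]' ; python3 tilt.py
```

```text
time: 11.85
tool_pos: [529.7, 133.0, 65.3]
tcp_rot: [180.0, 0.6, -179.5]
ft_force: [12.2, -1.0, -0.5]
finger_gap: 43.5
grip_force: 48.8
rail tilt deg 4.415025584686088 cell tilt 4.398426383195407 rail z at x=0 -4.605614198958017 x range [-17.49823148  99.4114025 ] ymid 13.383567948760867 [-20.92927539  21.6192191 ] 10864
ymid by x [(0, np.float64(0.4)), (20, np.float64(0.4)), (40, np.float64(0.3)), (60, np.float64(0.3)), (80, np.float64(0.3))]
[529.70852912 132.98704301  65.276792  ] [ 179.95482015    0.57276253 -179.48244315] [12.1621047  -1.03119366 -0.50100926] 11.85
```

```bash
python3 -m crank '[[-0.1,0,0.3,0,3.5],[-0.2,0,0.6,0,3.5],[-0.2,0,0.9,0,3.5],[-0.2,0,1.0,0,3.5],[-0.2,0,1.0,0,3.5]]' ; python3 tilt.py
```

```text
time: 12.4
tool_pos: [531.9, 133.0, 55.6]
tcp_rot: [180.0, 0.6, -179.5]
ft_force: [12.1, -0.4, 3.6]
finger_gap: 43.1
grip_force: 49.5
rail tilt deg -0.10949948354384911 cell tilt -0.13186625514339673 rail z at x=0 -4.7098509110308635 x range [-18.10833635  98.18924363] ymid 13.341396786807705 [-20.95348189  21.62318054] 11291
ymid by x [(0, np.float64(0.4)), (20, np.float64(0.4)), (40, np.float64(0.3)), (60, np.float64(0.3)), (80, np.float64(0.3))]
[531.93334522 132.98896871  55.59853806] [ 179.95238533    0.57167785 -179.48785614] [12.07513105 -0.39573957  3.63147582] 12.4
```

```bash
python3 -m crank '[[0,0,0.2,0,3.5],[0,0,0.35,0,3.5],[0,0,0.35,0,3.5],[0,0,0.35,0,3.5]]' ; python3 tilt.py
```

```text
time: 12.85
tool_pos: [532.1, 133.0, 54.6]
tcp_rot: [180.0, 0.6, -179.5]
ft_force: [-1.7, -3.1, 27.0]
finger_gap: 43.5
grip_force: 52.5
rail tilt deg -0.5475812856357778 cell tilt -0.5552838822697621 rail z at x=0 -4.806580663139502 x range [-18.15896509  97.89108952] ymid 13.356917053339114 [-20.94054839  21.63762841] 11294
ymid by x [(0, np.float64(0.4)), (20, np.float64(0.4)), (40, np.float64(0.3)), (60, np.float64(0.3)), (80, np.float64(0.3))]
[532.13186286 133.04871988  54.56177354] [ 179.96070486    0.56782411 -179.47930469] [-1.72180936 -3.06404035 27.0156792 ] 12.85
```

Flat on the floor. I ease it back towards the heel with the press mostly relieved, then let go.

```bash
python3 -m crank '[[0,0,-0.2,0,3.5],[-0.4,0,-0.2,0,3.5],[-0.8,0,-0.2,0,3.5],[-1.2,0,-0.2,0,3.5],[-1.2,0,-0.2,0,3.5],[-1.2,0,-0.2,0,3.5]]'; python3 tilt.py
```

```text
time: 13.5
tool_pos: [540.0, 133.2, 54.6]
tcp_rot: [180.0, 0.1, -179.5]
ft_force: [-16.8, -1.7, 30.3]
finger_gap: 43.4
grip_force: 53.0
rail tilt deg -0.058295058935121005 cell tilt -0.05817761484537103 rail z at x=0 -4.802506562596769 x range [-18.05093254  98.12590087] ymid 13.301799508656568 [-20.94907677  21.59132637] 11237
ymid by x [(0, np.float64(0.4)), (20, np.float64(0.3)), (40, np.float64(0.3)), (60, np.float64(0.3)), (80, np.float64(0.3))]
[539.98826481 133.21717149  54.55180729] [ 1.79986538e+02  5.30118593e-02 -1.79454138e+02] [-16.80658757  -1.68468583  30.25668304] 13.5
```

```bash
python3 -m crank '[[0,0,-0.3,0,3.5],[0,0,-0.3,0,8.5],[0,0,-0.3,0,8.5],[0,0,-0.3,0,8.5],[0,0,-0.3,0,8.5],[0,0,-0.3,0,8.5],[0,0,-3,0,8.5],[0,0,-8,0,8.5],[0,0,-12,0,8.5],[0,0,-12,0,8.5],[0,0,-12,0,8.5]]'
cat > m4.py <<'E'
from h import *
s,p,d,W=wrist("w5");print(s["tool_pos"],s["time"])
hsv=cv2.cvtColor(p,cv2.COLOR_RGB2HSV)
near=(d>0)&(np.hypot(W[...,0]-512,W[...,1]-133)<95)&(W[...,2]>48)&(W[...,2]<75)&(np.abs(W[...,1]-133)<26)
q=W[near];r=cv2.minAreaRect(q[:,:2].astype(np.float32));print(r)
rail=near&(hsv[...,1]<40)&(hsv[...,2]>180)&(np.abs(np.abs(W[...,1]-133)-18)<4)
q=W[rail];k=np.polyfit(q[:,0],q[:,2],1)
for _ in range(4):
    e=q[:,2]-np.polyval(k,q[:,0]);g=np.abs(e)<4;k=np.polyfit(q[g,0],q[g,2],1)
print("slope deg",np.degrees(np.arctan(k[0])),"rail z",np.polyval(k,512),"x",q[:,0].min(),q[:,0].max())
t=W[(d>0)&(np.abs(W[...,1]-90)<10)&(np.abs(W[...,0]-500)<60)];print("tray z",np.median(t[:,2]))
E
python3 m4.py
```

```text
time: 14.65
tool_pos: [540.4, 133.1, 172.3]
tcp_rot: [180.0, 0.2, -179.5]
ft_force: [-1.0, -0.2, -1.3]
finger_gap: 85.3
grip_force: 0.0
[540.35892104 133.06884078 172.31977857] 14.65
((508.4871826171875, 133.2837371826172), (136.34323120117188, 45.12033462524414), 0.22818869352340698)
slope deg 0.38688741038440516 rail z 59.959013772516286 x 440.23563380282746 576.3657981046521
tray z 185.67645411435012
```

View pics/w5.png

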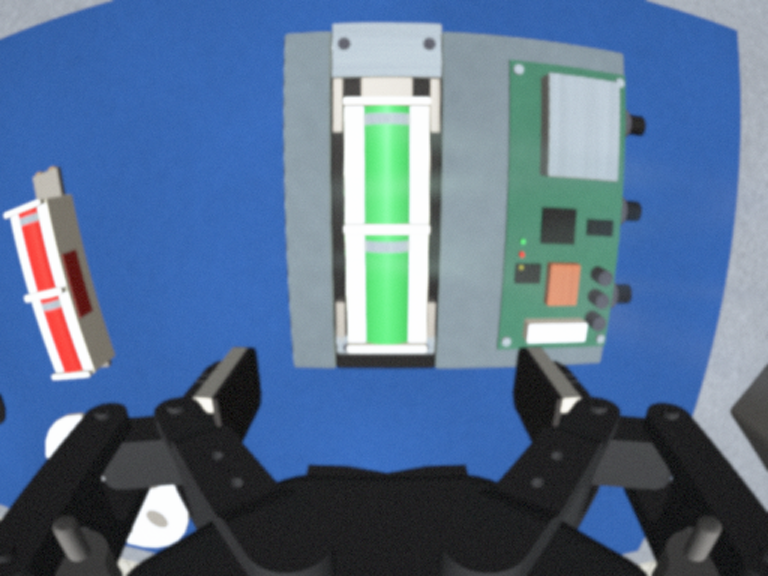

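w5 shows the cassette in the bay with its tongue (386,88) under the lip plate (387,50). I check the lip-to-body gap and the tray plane in the same frame.

```bash
python3 - <<'E'
from h import *
z=np.load("wrist.npz");p,d,W=z["p"],z["d"],z["W"]
def plane(lo,hi,ylo,yhi,xlo=400,xhi=600):
    q=W[(d>0)&(W[...,2]>lo)&(W[...,2]<hi)&(W[...,1]>ylo)&(W[...,1]<yhi)&(W[...,0]>xlo)&(W[...,0]<xhi)]
    k=np.polyfit(q[:,0],q[:,2],1);return np.degrees(np.arctan(k[0])),np.polyval(k,512),len(q)
print("tray",plane(15,32,75,98),plane(15,32,168,195))
lip=(d>0)&(W[...,2]>34)&(W[...,2]<44)&(np.abs(W[...,1]-133)<15)&(W[...,0]<440)
q=W[lip];print("lip x",np.percentile(q[:,0],[1,99]),"z",np.median(q[:,2]))
a=W[50:68,257];print(np.c_[np.arange(50,68),np.round(a,1)[:,[0,2]],p[50:68,257]])
b=W[226:246,257];print(np.c_[np.arange(226,246),np.round(b,1)[:,[0,2]],p[226:246,257]])
t=W[(d>0)&(W[...,2]>12)&(W[...,2]<32)&(W[...,1]>75)&(W[...,1]<98)];print("tray x",np.percentile(t[:,0],[.5,99.5]))
E
```

```text
tray (np.float64(0.024670545119608426), np.float64(25.37808071581986), 5139) (np.float64(0.004316152198250527), np.float64(25.446826913368753), 6010)
lip x [392.58083943 424.53931924] z 39.38895262900466
[[ 50.  423.8  39.8 191.  199.  202. ]
 [ 51.  424.3  38.1 201.  204.  198. ]
 [ 52.  423.9  31.3 226.  224.  218. ]
 [ 53.  424.8  31.4 234.  233.  226. ]
 [ 54.  425.7  31.1 237.  234.  228. ]
 [ 55.  426.6  31.4 238.  235.  228. ]
 [ 56.  427.3  30.4 237.  235.  229. ]
 [ 57.  428.4  31.1 237.  234.  227. ]
 [ 58.  429.4  31.9 239.  236.  230. ]
 [ 59.  430.2  31.2 238.  235.  228. ]
 [ 60.  431.   30.6 238.  234.  229. ]
 [ 61.  431.9  30.7 237.  235.  228. ]
 [ 62.  432.9  31.4 238.  235.  228. ]
 [ 63.  434.1  33.2 239.  237.  232. ]
 [ 64.  434.9  32.3 247.  247.  246. ]
 [ 65.  440.8  66.  252.  253.  253. ]
 [ 66.  441.8  67.2 253.  254.  254. ]
 [ 67.  442.5  66.8 253.  254.  254. ]]
[[226.  568.6  65.5 111.  245.  144. ]
 [227.  569.6  65.1 111.  244.  142. ]
 [228.  570.8  64.4 127.  243.  151. ]
 [229.  571.4  65.2 171.  241.  183. ]
 [230.  571.7  66.6 227.  246.  231. ]
 [231.  572.3  67.3 249.  252.  251. ]
 [232.  573.3  67.  253.  254.  254. ]
 [233.  574.   67.5 252.  253.  254. ]
 [234.  575.   67.4 244.  247.  248. ]
 [235.  575.8  67.6 204.  207.  208. ]
 [236.  590.6  37.  129.  132.  132. ]
 [237.  596.6  26.1  72.   74.   72. ]
 [238.  598.3  24.9  53.   50.   52. ]
 [239.  599.4  24.7  51.   50.   53. ]
 [240.  600.1  25.7  52.   51.   52. ]
 [241.  601.3  25.4  48.   47.   48. ]
 [242.  602.   26.3  48.   48.   48. ]
 [243.  603.5  25.4  50.   50.   52. ]
 [244.  604.8  25.1  46.   53.   72. ]
 [245.  606.   25.   47.   72.  117. ]]
tray x [393.49909278 605.92996137]
```

Measured against the lip in the same frame, the lip-to-body gap is 16 mm, exactly home (x≈0). The underside is about 0.5 mm off the seat, tilt is 0.4°, and y is centred. I hand in.

```bash
python3 -c "
from bench import hand_in
print(hand_in())"
```

```text
the job is handed in; nothing more can be done
None
```

The green cassette is in the bay and released: toe under the lip, heel behind its lip, lying flat to about 0.4° in the last wrist image; the job is handed in at about 15 s, but no verdict came back.

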